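Close the syringe pump's open clamp and jog the pusher up for four seconds

TASK

The twin syringe pump is loaded, but one of its two barrel clamps has been left open: swing it over the syringe and press it down until its catch snaps. Then hold the long jog key down for four seconds, so that the pusher runs up close behind the plungers without reaching them, and let the key go. Leave the syringes and the things beside the pump where they are, do not push the pusher by hand, and do not jog while a clamp is open.

Things in the scene. Friction and masses are not known exactly. Their poses are not given: they have to be found in the camera images.
- pump: Twin syringe pump, fixed: white box 220 (x) x 300 (y) x 60 mm high. Control panel 68 mm deep, 47 mm high, along its front (-x): display at its left (+y) end, jog key at its right. Two barrel rests, each with a hinged clamp, side by side (74 mm apart in x) on the left half; at the right end a drive bulkhead 103 mm high. Origin: centre of underside; x to the back, y to its left.
- clamp_a (a joint): Angle (rad) of clamp a, on the front or the back rest (a and b change places). 0 = down, latched; grows as it swings up and back (most 1.3). An aluminium flap 46 mm wide, 50 mm long, hinged along y at its far (+x) side, level over the barrel when down. The hinge is stiff: it stays at any angle and moves with about 2 N at the pad. Latched, it cannot be lifted and reads under 0.015.
- clamp_b (a joint): The same for clamp b, on the other rest. One clamp stands open (0.35 to 0.9 rad), the other is latched; see which. Below about 0.12 rad the flap's front edge meets a sprung steel hook (the catch), which gives way and snaps back over it when the flap is pushed fully down to its stop: 5 to 12 N downward at the pad.
- clamp_a_pad (a point): Middle of the top of clamp a's black raised thumb pad, 18 (x) x 36 (y) mm; moves with the flap. Flap down: it lies 36 mm in front (pump's -x) of the hinge and 14.5 mm above it, 111 mm above the bench; the top of the steel hook is then 18 mm in front of it and 3 mm lower.
- clamp_a_hinge (a point): A point on clamp a's hinge axis, mid-width, 96.5 mm above the bench; the axis runs along the pump's y.
- clamp_b_pad (a point): Middle of the top of clamp b's thumb pad, as for a.
- clamp_b_hinge (a point): Point on clamp b's hinge axis, as for a.
- jog_key (a joint): Travel (m) of the jog key: 0 up, 0.005 fully down; springs back. It starts to move at 2.5 N and needs 6 N to be fully down. While it is down by more than about 2 mm the pusher runs to the pump's +y at 10 mm/s; when it is let go the pusher stops at once and stays.
- jog_key_top (a point): Middle of the top of the jog key, a grey bar key 32 (x) x 46 (y) mm with two raised black chevrons, at the right end of the control panel, 56 mm above the bench; moves with the key. Pressed straight down. The small round white keys beside it have no part in this.
- pusher (a joint): Travel (m) of the pusher from its start: 0 at the start; it would meet the plungers at about 0.051. Four seconds of jogging bring it to 0.040.
- pusher_face (a point): Middle of the pusher's left (+y) face, 81 mm above the bench. The pusher is an aluminium block 132 (x) x 24 (y) x 36 mm on two steel rods, behind both plungers.
- syringe_a: Loose clear 30 ml syringe in the front rest, barrel 22 mm diameter, lying along the pump's y, nozzle to +y, plunger drawn out 60 mm to -y. Origin on its axis, 82 mm above the bench, midway along the rest under the clamp.
- syringe_b: The same, in the back rest.
- beaker: Bystander: small clear beaker, 46 x 51 x 54 mm, upright to the right of the pump. Origin: centre of its underside.
- tape_roll: Bystander: roll of tape, 74 mm diameter, 19 mm high, lying flat to the left of the pump. Origin: centre of its underside.
- marker: Bystander: black marker pen, 130 mm long, lying to the right of the pump. Origin: centre of its underside.
Things that resemble listed ones, but are neither listed nor needed, are in the scene too. Leave any orange or turquoise look-alike of the syringe_a alone.

How it is judged (in metres and radians):
On the way, in this order (a step that is already met when the one before it is completed fails the run):
1. both clamps are down and latched (value of joint each of clamp_a, clamp_b below 0.02 rad), for 0.2 s.
2. the jog key is held down for at least three seconds without a break (value of joint jog_key above 0.002 m), for 3 s.
At the end, for the whole second after the job is handed in: Both clamps are latched (under 0.02 rad), the jog key is up again, the pusher has advanced by 30 to 50 mm (three to five seconds) and stands still short of the plungers, and both syringes lie in their rests (all of step 1 and value of joint jog_key below 0.001 m and value of joint pusher between 0.03 and 0.05 m and z of each of syringe_a, syringe_b in the frame of pump below 0.086 m); the robot touches nothing.
It fails at once if the pusher ran while a clamp was open (value of joint pusher above 0.004 m and value of joint any of clamp_a, clamp_b above 0.08 rad).
It fails at once if the pusher reached the plungers (value of joint pusher above 0.0505 m).
It fails at once if the robot pushed the pusher by hand (contact force between any of the fingers, the arm and pusher above 3 N).
It fails at once if a syringe was displaced by more than 12 mm (distance of any of syringe_a, syringe_b from where it was at the start of the episode above 0.012 m).
It fails at once if a bystander was moved by more than 30 mm (distance of any of beaker, tape_roll, marker from where it was at the start of the episode above 0.03 m).
It also fails if it takes over 42 s, if anything falls off the work surface, if the arm or the gripper's body presses on something with over 40 N, if the wrist force passes 120 N, or if a joint passes its speed limit or range.

ROBOT

A 6-joint arm with a two-finger parallel gripper is mounted at the origin on a cart in front of the work surface, level with it; the furniture and walls round the work are solid. World frame = base frame: x ahead of the robot, y to its left, z up, the work surface at z = 0. Lengths are in mm, angles in rad, forces in N, time in s.
With the tool pointing down it reaches from about 350 to 775 mm from the base axis. Payload 7.3 kg.
Tool frame: the origin (TCP) lies at the very end of the fingers, on their centre line; the grasp point (between the pads) lies behind it (bot.grip_point_offset is the z of the grasp point in the tool frame, in mm); z points along the fingers, y is the line along which they close (so a half turn about z gives the same grasp; the last joint's range is limited). The gripper opens to 92 mm and grips with 3 to 60 N. Pads are 19 mm wide; open, the fingers measure 130 mm over their backs; the gripper's body (75 mm by 190 mm) begins 47 mm behind the grasp point.
Start: joints at [1.179, 0.342, 1.524, -0, 1.275, -0.146], TCP at [127.733, 509.244, 226.741] pointing down, gripper open.
Joint ranges: [-2.53, 2.53], [-0.77, 2.02], [0.04, 2.7], [-1, 4.14], [0.28, 2.66], [-3.11, 3.11]. Speed limits (rad/s): [2.57, 2.57, 3.14, 3.14, 3.14, 3.14].

INTERFACE

Orientations are given as [roll, pitch, yaw] about the fixed x, y, z axes, in that order (R = Rz(yaw) Ry(pitch) Rx(roll)).
In Python, from plant import bot gives the robot as it stands. The module is installed in compiled form; this text tells all that it offers.
- The arm moves only by the shell command python3 -m crank 'ROWS'. ROWS is JSON, a list that holds one entry, the list of rows, each a list of 5 numbers: the opening, from 0 (shut) to 1 (fully open), then the shift along the tool's x, y, z in cm, then the turn about the tool's z in degrees. In form: [[[claw, x, y, z, turn], ...]]. A call has exactly 10 rows; each row is the pose to reach, as a shift and turn from the pose commanded when the call began, along the tool's axes at that moment; what a row does not reach only later rows make up. A row lasts 1/10 s, in which the tool goes at most 50 mm and 8.59 degrees, less where a joint would pass 70% of its speed; a pose out of reach is approached as far as the arm can. A call with a gripper value outside its range is refused whole. The fingers move at their own pace and stop on an object; the grip force is fixed at half the most. Time passes only in rows, so rows that repeat a pose let the fingers close, or fill a call up. It gives the time, the measured TCP pose, the force, the opening and the grip force at its end, in the units of the state.
- bot.get_obs(): the state, without advancing time (a new reading comes with each control period).
- bot.capture(name): name is "side" or "top" or "wrist"; returns (picture, depth): 400x640x3 uint8, red, green, blue; 400x640 float32, mm along the optical axis (not along the pixel's ray), 0 where there is no reading.
- bot.calibration(name): a dict with "vertical_fov" (degrees; the focal length in pixels is half the picture's height over the tangent of half this angle, whatever the lens; pixels are square), "cx", "cy" (the principal point, pixels), "rvec" (rotation vector, rad) and "tvec" (3), from world to camera coordinates, as OpenCV has them; the wrist camera has in their place "tool_from_camera" (4x4, takes a point from camera to tool coordinates, whose origin is the TCP and whose axes are the flange's). Camera axes: x right, y down, z forward; pixel columns grow to the right and rows downward; lengths in mm; the calibration is good to about 2 mm. A picture is of the moment at which its call begins: read the wrist's pose just before it. calibration takes no time and is no camera call.
- bot.close_job(): hands the job in; it is judged then, once.
The state is a dict: "time": time; "joint_positions": joint angles; "dq": joint speeds; "tau": joint torques, N m; "tool_pos": TCP position; "tcp_rot": TCP orientation; "contact_force": force on the tool from outside, world axes, zero at the start; "moment": the same for the moment, N m; "grip_width": finger opening in mm; "finger_force": force on a finger pad.
Only numpy, scipy, OpenCV 4.12 (cv2) and the standard library are available. Lean on these libraries where they do the work, as an engineer would, in place of code of your own. Each camera call takes 0.05 s, during which the arm holds its last target. There are 200 camera calls.

## Working session

There is one attempt and no reset: what is moved stays moved. The work goes in short steps, Python scripts to look and compute and a shell command to move; the robot and the scene stay as the last step left them, time stands still between calls to the robot, and variables do not carry over. Pictures are saved under pics/ and viewed, at most 10 in all, crops included, and the job is handed in when it is done.

```bash
mkdir -p pics; cat > h.py <<'E'
import numpy as np, cv2
from plant import bot
def cam(n, obs=None):
    c=bot.calibration(n); f=200/np.tan(np.radians(c["vertical_fov"])/2)
    return c,f
def pts(n,depth):
    c,f=cam(n); v,u=np.mgrid[0:400,0:640]
    P=np.stack([(u-c["cx"])/f*depth,(v-c["cy"])/f*depth,depth],-1)
    R=cv2.Rodrigues(np.array(c["rvec"],float))[0]; t=np.array(c["tvec"],float).ravel()
    return (P-t)@R
def ray(n,u,v,z):
    c,f=cam(n); R=cv2.Rodrigues(np.array(c["rvec"],float))[0]; t=np.array(c["tvec"],float).ravel()
    d=R.T@np.array([(u-c["cx"])/f,(v-c["cy"])/f,1]); o=-R.T@t
    return o+d*(z-o[2])/d[2]
E
python3 - <<'E'
from h import *
o=bot.get_obs(); print({k:np.round(v,3) for k,v in o.items()}, bot.grip_point_offset)
for n in("top","side"):
    p,d=bot.capture(n); cv2.imwrite(f"pics/{n}0.png",p[:,:,::-1]); np.savez(f"{n}0.npz",p=p,d=d); print(bot.calibration(n))
E
```

```text
{'time': np.float64(0.0), 'joint_positions': array([ 1.179,  0.343,  1.525, -0.   ,  1.275, -0.146]), 'dq': array([-0.   , -0.   ,  0.   ,  0.   ,  0.001,  0.001]), 'tau': array([-1.0000e-03, -4.3125e+01, -2.4422e+01,  7.2000e-02,  5.6000e-02,
       -0.0000e+00]), 'tool_pos': array([127.575, 508.828, 226.052]), 'tcp_rot': array([-3.14 , -0.   ,  2.896]), 'contact_force': array([ 0.192, -0.612,  0.242]), 'moment': array([-0.027,  0.056, -0.006]), 'finger_force': np.float64(0.0), 'grip_width': np.float64(92.003)} -18.8
{'vertical_fov': 42.279709871480975, 'cx': 331.48885957619706, 'cy': 204.30657716333272, 'rvec': array([ 2.00695934, -2.20543392,  0.23954485]), 'tvec': array([ -29.67878157,  569.59989894, 1556.14121087])}
{'vertical_fov': 50.907204248885506, 'cx': 317.7137275244108, 'cy': 201.20161703081325, 'rvec': array([ 2.0709458 , -0.07690397,  0.01751758]), 'tvec': array([-554.89077855,   96.06302925, 1224.14292971])}
```

View pics/top0.png

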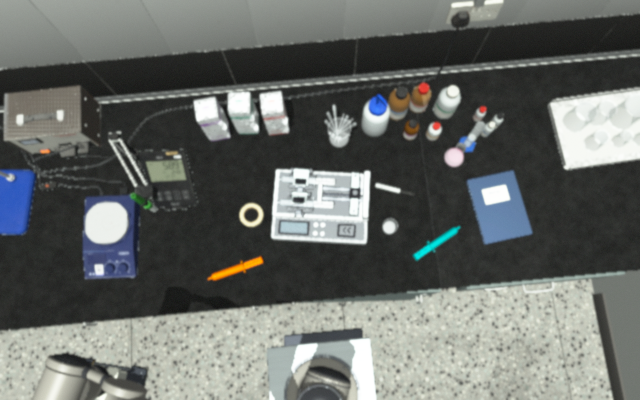

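View pics/side0.png

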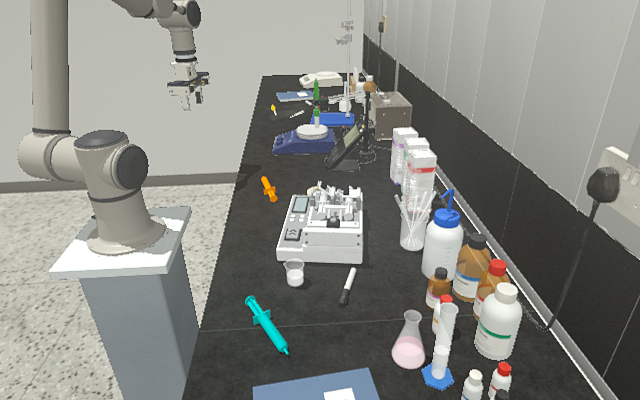

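The pump is at top (320,206) and side (322,228). The orange (236,269) and turquoise (437,243) syringes in the top view are look-alikes lying apart from it. Next I'll enlarge the pump in both views.

```bash
python3 - <<'E'
from h import *
a=np.load("top0.npz");b=np.load("side0.npz")
A=cv2.resize(a["p"][155:255,255:415],None,fx=5,fy=5,interpolation=2)
B=cv2.resize(b["p"][175:275,265:385],None,fx=5,fy=5,interpolation=2)
cv2.imwrite("pics/topc.png",A[:,:,::-1]);cv2.imwrite("pics/sidec.png",B[:,:,::-1])
P=pts("top",a["d"]); H=P[...,2]
# pump outline: points 30..70mm high near it
m=np.zeros((400,640),np.uint8); m[155:255,255:380]=((H>25)&(H<130))[155:255,255:380]
n,l,s,c=cv2.connectedComponentsWithStats(m); k=1+np.argmax(s[1:,4]); print(s[k])
q=P[l==k]; r=cv2.minAreaRect(q[:,:2].astype(np.float32)); print(r, cv2.boxPoints(r))
for v in range(166,246,4): print(v,[int(H[v,u]) for u in range(272,372,4)])
E
```

```text
[ 271  168   99   76 6638]
((566.3839721679688, -47.74641418457031), (300.6643981933594, 221.70851135253906), 81.4416275024414) [[ 434.39212 -179.90764]
 [ 653.63184 -212.90163]
 [ 698.37585   84.41481]
 [ 479.1361   117.4088 ]]
166 [-3, 0, -8, -8, -1, -4, 5, 0, 4, -2, -7, -5, -2, -1, 1, -3, 1, -3, 0, -7, -4, -3, -5, 1642, -4]
170 [0, 49, 65, 55, 57, 96, 97, 98, 98, 101, -5, 0, -2, 0, 1, -4, -2, -4, -5, 1, -3, -4, -5, 1, -8]
174 [-3, 54, 57, 54, 59, 62, 88, 93, 93, 96, 71, 59, 53, 57, 54, 59, 62, 60, 58, 58, 90, 92, 61, 97, 97]
178 [-4, 57, 75, 96, 88, 93, 108, 89, 108, 93, 92, 87, 62, 55, 57, 58, 60, 59, 61, 60, 96, 91, 57, 104, 105]
182 [0, 61, 49, 80, 82, 83, 109, 106, 107, 91, 83, 81, 78, 84, 84, 77, 51, 60, 56, 61, 100, 96, 60, 97, 97]
186 [0, 56, 55, 58, 56, 65, 100, 103, 94, 78, 73, 59, 88, 54, 57, 59, 58, 56, 60, 53, 91, 92, 62, 99, 100]
190 [-6, 56, 58, 57, 56, 56, 77, 101, 84, 58, 61, 59, 90, 58, 59, 53, 82, 82, 75, 82, 102, 105, 101, 101, 100]
194 [0, 55, 60, 63, 59, 99, 99, 99, 1642, 90, 56, 59, 89, 73, 71, 79, 72, 77, 71, 76, 106, 113, 97, 103, 98]
198 [0, 54, 61, 58, 77
[... 541 characters left out ...]
 40, 41, 52, 43, 49, 66, 50, 54, 56, 60, 54, 59, 62, 60, 61, 60, 56, 89, 3]
222 [37, 46, 52, 43, 48, 49, 51, 45, 47, 49, 43, 39, 49, 48, 46, 43, 42, 41, 40, 43, 48, 47, 42, 45, -5]
226 [43, 46, 53, 46, 41, 51, 44, 46, 46, 55, 47, 59, 48, 44, 45, 46, 48, 50, 58, 52, 56, 47, 45, 44, -2]
230 [44, 44, 52, 57, 50, 48, 45, 48, 53, 49, 42, 50, 41, 46, 40, 43, 42, 53, 55, 55, 50, 41, 52, 49, -1]
234 [44, 39, 44, 45, 39, 51, 41, 48, 53, 39, 40, 52, 50, 40, 46, 44, 46, 51, 53, 54, 55, 47, 48, 42, 0]
238 [24, 36, 41, 38, 38, 42, 42, 44, 40, 47, 43, 48, 41, 44, 40, 47, 54, 46, 39, 50, 51, 39, 48, 48, 2]
242 [-1, 0, -1, -3, -6, -2, -2, 0, -3, -4, -1, -4, -2, 9, 14, 17, 23, 34, 32, 35, 41, 45, 42, 49, -7]
```

View pics/topc.png

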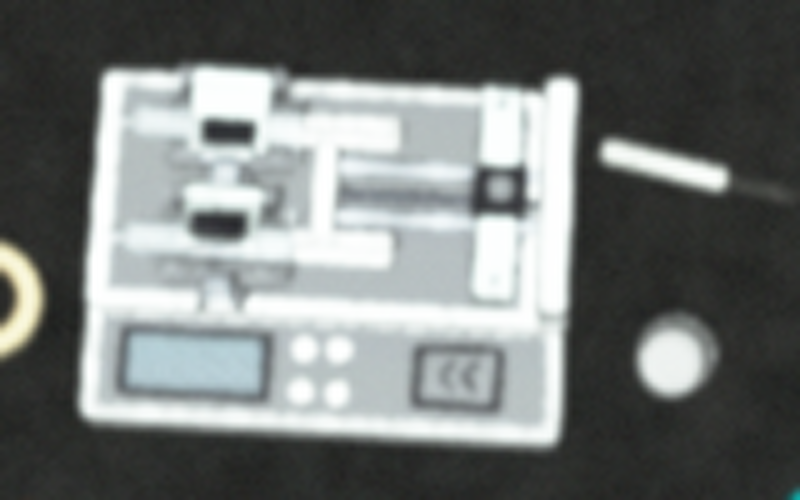

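View pics/sidec.png

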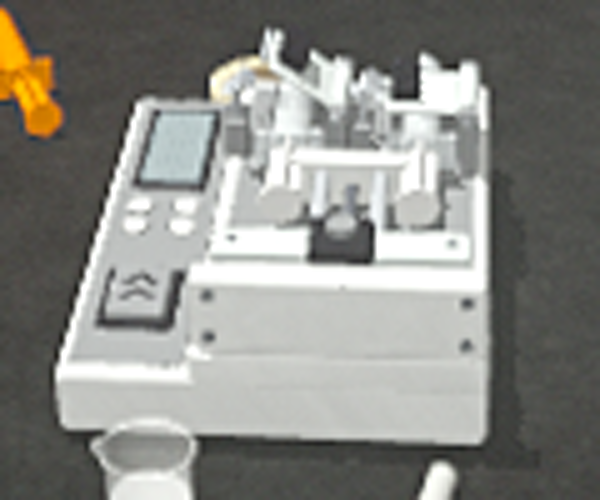

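Front clamp, pad at top (298.6,199), has its hook visible clear in front of it (299,213), and the flap is tilted in the side crop at (300,75), so it is the open one. The back clamp, pad (300.6,181), is level at about 108 mm and latched. The jog key with its chevrons is at top (346,230); the four round white keys are not it.

```bash
python3 - <<'E'
from h import *
a=np.load("top0.npz");b=np.load("side0.npz"); p=a["p"]; g=p.max(2).astype(int); P=pts("top",a["d"])
def cen(u0,v0,u1,v1,t):
    w=np.clip(t-g[v0:v1,u0:u1],0,None).astype(float); v,u=np.mgrid[v0:v1,u0:u1]
    return (w*u).sum()/w.sum(),(w*v).sum()/w.sum()
bp=cen(294,177,308,186,110); fp=cen(291,194,306,204,110); print("pads px",bp,fp)
print("front pad depth H",np.round(P[196:203,295:303,2]).astype(int).tolist())
# key: dark frame bounding
sub=g[222:240,335:360]; ys,xs=np.where(sub<90); print("frame", xs.min()+335,xs.max()+335,ys.min()+222,ys.max()+222)
k=((xs.min()+xs.max())/2+335,(ys.min()+ys.max())/2+222)
# yaw from pump edges: panel front edge
m=((P[...,2]>30)&(P[...,2]<130)).astype(np.uint8)
q=P[:,:,:]
Z=P[...,2]
sel=np.zeros_like(m);sel[215:250,255:380]=1
e=[]
for u in range(276,364,2):
    vs=[v for v in range(235,250) if 38<Z[v,u]<58]
    if vs: e.append(ray("top",u,max(vs)+.5,47)[:2])
e=np.array(e); l=cv2.fitLine(e.astype(np.float32),cv2.DIST_HUBER,0,.01,.01).ravel(); print("front edge dir",l, "yaw",np.degrees(np.arctan2(-l[0]*np.sign(l[1]),abs(l[1]))))
yaw=np.arctan2(-l[0]*np.sign(l[1]),abs(l[1]))
for yw in (yaw,np.radians(-8.56)):
  X=np.array([np.cos(yw),np.sin(yw),0]); 
  B=ray("top",*bp,111); hb=B+36*X; hf=hb-74*X; K=ray("top",*k,56)
  print("back pad",B,"front hinge",hf,"front pad down",hf-36*X,"key",K, "key in pad frame",(K-B)[:2]@X[:2],(K-B)[:2]@[-X[1],X[0]])
  for th in np.arange(.3,.95,.1):
    z=96.5+36*np.sin(th)+14.5*np.cos(th); F=ray("top",*fp,z); print(round(th,2),round(z,1),"meas x rel hinge",round((F-hf)[:2]@X[:2],1),"model",round(-36*np.cos(th)+14.5*np.sin(th),1))
# side view key
s=b["p"].max(2); print("side key candidate ray", ray("side",265+140/5,175+293/5,56), ray("top",k[0],k[1],56))
E
```

```text
pads px (np.float64(300.069387755102), np.float64(180.92816326530613)) (np.float64(298.6394799054373), np.float64(199.41962174940898))
front pad depth H [[102, 107, 99, 103, 107, 108, 106, 104], [128, 125, 120, 124, 129, 123, 122, 117], [127, 121, 126, 126, 121, 124, 129, 128], [132, 131, 128, 128, 119, 126, 123, 128], [126, 128, 133, 137, 125, 128, 130, 131], [129, 128, 127, 123, 126, 130, 124, 132], [115, 121, 129, 127, 1643, 129, 128, 123]]Traceback (most recent call last):
  File "<stdin>", line 9, in <module>
    return umr_minimum(a, axis, None, out, keepdims, initial, where)
ValueError: zero-size array to reduction operation minimum which has no identity
```

```bash
cat > m.py <<'E'
from h import *
a=np.load("top0.npz"); p=a["p"]; g=p.max(2).astype(int); Z=pts("top",a["d"])[...,2]
bp=(300.3,181.0); fp=(298.64,199.42)
sub=g[222:240,335:360]; ys,xs=np.where(sub<125); r=cv2.minAreaRect(np.stack([xs+335,ys+222],1).astype(np.float32)); print("frame px",r)
k=r[0]
e=[]
for u in range(276,364,2):
    vs=[v for v in range(232,250) if 33<Z[v,u]<60]
    if vs: e.append(ray("top",u,max(vs)+.5,47)[:2])
e=np.array(e,np.float32); l=cv2.fitLine(e,cv2.DIST_HUBER,0,.01,.01).ravel(); yaw=np.arctan2(-l[0]*np.sign(l[1]),abs(l[1])); print(len(e),"yaw",np.degrees(yaw))
for yw in (yaw,np.radians(-8.56)):
  X=np.array([np.cos(yw),np.sin(yw),0]); Y=np.array([-X[1],X[0],0])
  B=ray("top",*bp,111); hb=B+36*X; hf=hb-74*X; K=ray("top",*k,56)
  print("back pad",B,"front hinge",hf,"front pad down",hf-36*X,"key",K, "key rel pad",(K-B)@X,(K-B)@Y)
  for th in np.arange(.3,.75,.1):
    z=96.5+36*np.sin(th)+14.5*np.cos(th); F=ray("top",*fp,z); print(round(th,2),round(z,1),"rel hinge",round((F-hf)@X,1),round((F-hf)@Y,1),"model",round(-36*np.cos(th)+14.5*np.sin(th),1))
print("side key", ray("side",293,233.6,56))
E
python3 m.py
```

```text
frame px ((346.0, 230.0), (12.0, 16.0), 90.0)
44 yaw -8.616513
back pad [635.45327003   6.07135937 111.        ] front hinge [597.88216598  11.76453126 111.        ] front pad down [562.28848846  17.15806252 111.        ] key [ 480.05261372 -120.46200989   56.        ] key rel pad -134.68942123180557 -148.38739552645694
0.3 121.0 rel hinge -22.4 0.2 model -30.1
0.4 123.9 rel hinge -23.1 -0.0 model -27.5
0.5 126.5 rel hinge -23.7 -0.3 model -24.6
0.6 128.8 rel hinge -24.2 -0.5 model -21.5
0.7 130.8 rel hinge -24.6 -0.6 model -18.2
back pad [635.45327003   6.07135937 111.        ] front hinge [597.87656968  11.72747031 111.        ] front pad down [562.27759041  17.08589121 111.        ] key [ 480.05261372 -120.46200989   56.        ] key rel pad -134.83571371238278 -148.2544698290737
0.3 121.0 rel hinge -22.4 0.2 model -30.1
0.4 123.9 rel hinge -23.1 0.0 model -27.5
0.5 126.5 rel hinge -23.7 -0.2 model -24.6
0.6 128.8 rel hinge -24.2 -0.4 model -21.5
0.7 130.8 rel hinge -24.7 -0.6 model -18.2
side key [ 483.96576665 -128.13883975   56.        ]
```

```bash
python3 -m crank '[[[0,-2.7,-1.9,0,0],[0,-5.4,-3.7,0,0],[0,-8.1,-5.6,0,0],[0,-10.8,-7.4,0,0],[0,-13.5,-9.3,0,0],[0,-16.2,-11.1,0,0],[0,-18.9,-13,0,0],[0,-21.6,-14.8,0,0],[0,-24.3,-16.7,0,0],[0,-27,-18.6,0,0]]]' && python3 -m crank '[[[0,-3,-2,0,0],[0,-6,-4,0,0],[0,-9,-6,0,0],[0,-12,-8,0,0],[0,-15,-10,0,0],[0,-18,-12.5,0,0],[0,-21,-15,0,0],[0,-24,-17,0,0],[0,-27.1,-18.6,0,-5.5],[0,-27.1,-18.6,0,-5.5]]]'
python3 - <<'E'
from h import *
o=bot.get_obs(); p,d=bot.capture("wrist"); np.savez("w0.npz",p=p,d=d,pos=o["tool_pos"],rot=o["tcp_rot"])
print(o["tool_pos"],o["tcp_rot"],o["contact_force"],bot.calibration("wrist")); cv2.imwrite("pics/w0.png",p[:,:,::-1])
E
```

```text
time: 1.1
tool_pos: [344.9, 261.9, 226.5]
tcp_rot: [-3.141, -0.0, 2.896]
contact_force: [0.7, -0.4, -0.1]
grip_width: 16.4
finger_force: 0.0
time: 2.1
tool_pos: [564.1, 13.7, 225.7]
tcp_rot: [-3.141, 0.0, 2.991]
contact_force: [1.2, 0.4, -0.2]
grip_width: 0.5
finger_force: 0.0
[564.08567918  13.70340701 225.68565182] [-3.14084343e+00  3.06426196e-04  2.99055114e+00] [ 1.22123736  0.38076504 -0.17815615] {'vertical_fov': 71.01578828107118, 'cx': 317.0034151917788, 'cy': 200.721921701353, 'tool_from_camera': array([[ 2.99495862e-04, -9.61901726e-01, -2.73395283e-01,
         7.36845637e+01],
       [ 9.99999948e-01,  2.56088514e-04,  1.94457866e-04,
        -5.14392910e-01],
       [-1.17035965e-04, -2.73395327e-01,  9.61901753e-01,
        -1.57655229e+02],
       [ 0.00000000e+00,  0.00000000e+00,  0.00000000e+00,
         1.00000000e+00]])}
```

View pics/w0.png

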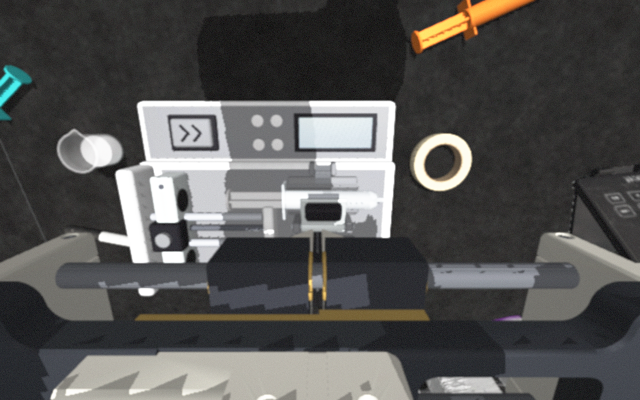

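The wrist view shows the front clamp's pad at (323,211), the hook near (322,170) and the chevron key at (193,133), with the robot side at the top. I'll cast rays from these to refine the positions.

```bash
cat >> h.py <<'E'
from scipy.spatial.transform import Rotation as Ro
def wray(w,u,v,z):
    c,f=cam("wrist"); T=np.array(c["tool_from_camera"]); R=Ro.from_euler("xyz",w["rot"]).as_matrix()
    o=w["pos"]+R@T[:3,3]; d=R@T[:3,:3]@np.array([(u-c["cx"])/f,(v-c["cy"])/f,1]); return o+d*(z-o[2])/d[2]
E
python3 - <<'E'
from h import *
w=np.load("w0.npz"); g=w["p"].max(2)
def blob(u0,v0,u1,v1,t):
    m=(g[v0:v1,u0:u1]<t).astype(np.uint8); n,l,s,c=cv2.connectedComponentsWithStats(m); k=1+np.argmax(s[1:,4]); 
    r=cv2.minAreaRect(np.stack(np.where(l==k)[::-1],1).astype(np.float32)); return r[0][0]+u0,r[0][1]+v0,r[1],r[2]
k=blob(160,108,225,157,70); pd=blob(298,195,348,227,70); print(k,pd)
K=wray(w,k[0],k[1],52); print("key(frame@52)",K, "key px 193,133@56",wray(w,193,133,56))
yw=np.radians(-8.6);X=np.array([np.cos(yw),np.sin(yw),0]);Y=np.array([-X[1],X[0],0])
hf=np.array([597.9,11.7,0])
for th in (.4,.5,.6):
    z=96.5+36*np.sin(th)+14.5*np.cos(th);F=wray(w,pd[0],pd[1],z);print(th,F,(F-hf)@X,(F-hf)@Y,"model",-36*np.cos(th)+14.5*np.sin(th))
print("hook",wray(w,322,170,108), "edges front",wray(w,141,101,47),wray(w,393,101,47))
E
```

```text
(195.0, 132.5, (33.0, 44.0), 90.0) (322.5, 211.5, (17.0, 35.0), 90.0)
key(frame@52) [ 482.65495403 -116.38383848   52.        ] key px 193,133@56 [ 482.9522799  -117.07952455   56.        ]
0.4 [575.67816302  16.80736557 123.87444474] -22.7357147750524 1.7269902760863256 model -27.511629820628436
0.5 [574.82769591  16.8838031  126.48426654] -23.58804967202874 1.6753934809394893 model -24.641301918292477
0.6 [574.07485764  16.95146604 128.79449546] -24.34254131158222 1.6297197079845813 model -21.52476627252041
hook [538.03066062  22.11129986 108.        ] edges front [ 439.64213042 -169.72261231   47.        ] [482.53079154 112.55793515  47.        ]
```

```bash
python3 - <<'E'
from h import *
w=np.load("w0.npz"); cv2.imwrite("pics/w0c.png",cv2.resize(w["p"][95:245,130:400],None,fx=2.9,fy=2.9,interpolation=2)[:,:,::-1])
E
```

```text
(no output)
```

View pics/w0c.png

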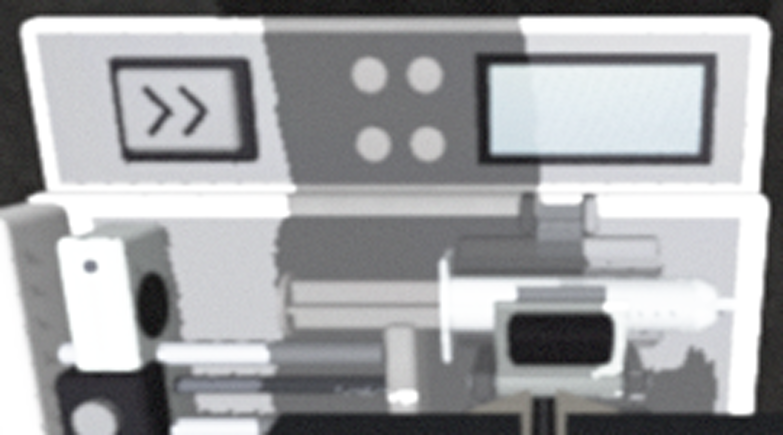

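```bash
python3 -m crank '[[[0,0,0.1,1.5,0],[0,0,0.1,3.5,0],[0,0,0.1,5.5,0],[0,0,0.1,7.5,0],[0,0,0.1,8.5,0],[0,0,0.1,9,0],[0,0,0.1,9,0],[0,0,0.1,9,0],[0,0,0.1,9,0],[0,0,0.1,9,0]]]' && python3 -m crank '[[[0,0,0,0.2,0],[0,0,0,0.4,0],[0,0,0,0.6,0],[0,0,0,0.8,0],[0,0,0,1,0],[0,0,0,1.2,0],[0,0,0,1.4,0],[0,0,0,1.6,0],[0,0,0,1.8,0],[0,0,0,2,0]]]'
```

```text
time: 3.15
tool_pos: [562.5, 17.8, 137.4]
tcp_rot: [3.141, 0.001, 2.992]
contact_force: [-0.6, -1.3, 0.6]
grip_width: 0.3
finger_force: 0.0
time: 4.15
tool_pos: [562.1, 17.8, 117.2]
tcp_rot: [3.142, -0.0, 2.992]
contact_force: [-7.1, -0.1, 18.9]
grip_width: -0.0
finger_force: 9.2
```

```bash
python3 -m crank '[[[0,0,0,0.03,0],[0,0,0,0.06,0],[0,0,0,0.1,0],[0,0,0,0.13,0],[0,0,0,0.16,0],[0,0,0,0.2,0],[0,0,0,0.23,0],[0,0,0,0.26,0],[0,0,0,0.3,0],[0,0,0,0.3,0]]]'
```

```text
time: 5.15
tool_pos: [561.3, 17.9, 114.7]
tcp_rot: [-3.142, -0.001, 2.992]
contact_force: [-5.7, 0.5, 6.2]
grip_width: 0.8
finger_force: 3.6
```

```bash
python3 -m crank '[[[0,0,0,0.03,0],[0,0,0,0.06,0],[0,0,0,0.1,0],[0,0,0,0.13,0],[0,0,0,0.16,0],[0,0,0,0.2,0],[0,0,0,0.23,0],[0,0,0,0.26,0],[0,0,0,0.3,0],[0,0,0,0.3,0]]]'
```

```text
time: 6.15
tool_pos: [562.2, 17.8, 110.8]
tcp_rot: [3.142, 0.0, 2.992]
contact_force: [0.2, -0.7, 1.0]
grip_width: 0.5
finger_force: 0.5
```

```bash
python3 -m crank '[[[0,0,0,0.03,0],[0,0,0,0.06,0],[0,0,0,0.1,0],[0,0,0,0.13,0],[0,0,0,0.16,0],[0,0,0,0.2,0],[0,0,0,0.2,0],[0,0,0,0.2,0],[0,0,0,0.2,0],[0,0,0,0.2,0]]]'
```

```text
time: 7.15
tool_pos: [562.2, 17.8, 110.3]
tcp_rot: [3.142, 0.001, 2.992]
contact_force: [-3.8, 0.8, 12.5]
grip_width: 0.3
finger_force: 6.5
```

```bash
python3 -m crank '[[[0,0,0,0.1,0],[0,0,0,0.1,0],[0,0,0,0,0],[0,0,0,-1,0],[0,0,0,-3,0],[0,0,0,-5,0],[0,0,0,-8,0],[0,3,0,-11,0],[0,6,0,-11.5,0],[0,6,0,-11.5,0]]]'
python3 - <<'E'
from h import *
o=bot.get_obs(); p,d=bot.capture("wrist"); np.savez("w1.npz",p=p,d=d,pos=o["tool_pos"],rot=o["tcp_rot"])
p2,d2=bot.capture("side")
A=cv2.resize(p[150:390,180:460],None,fx=2,fy=2); B=cv2.resize(p2[170:230,300:370],None,fx=3,fy=3,interpolation=2)
C=np.zeros((480,780,3),np.uint8); C[:,:560]=A; C[:180,570:780]=B
cv2.imwrite("pics/w1.png",C[:,:,::-1]); print(o["tool_pos"],o["contact_force"])
E
```

```text
time: 8.15
tool_pos: [500.6, 27.3, 225.3]
tcp_rot: [3.141, 0.001, 2.992]
contact_force: [0.4, -0.7, 0.5]
grip_width: 0.7
finger_force: 0.0
[500.62232807  27.33966142 225.32350683] [ 0.39192439 -0.67381197  0.50138689]
```

View pics/w1.png

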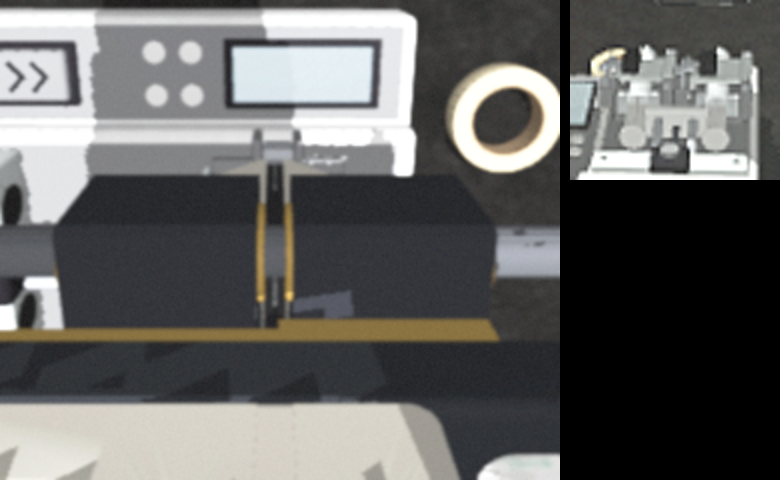

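```bash
python3 -m crank '[[[0,-0.1,-2,0,0],[0,-0.1,-5,0,0],[0,-0.1,-8,0,0],[0,-0.1,-11,0,0],[0,-0.1,-13.5,0,0],[0,-0.1,-14.7,0,0],[0,-0.1,-14.7,0,0],[0,-0.1,-14.7,0,0],[0,-0.1,-14.7,0,0],[0,-0.1,-14.7,0,0]]]'
python3 - <<'E'
from h import *
o=bot.get_obs(); p,d=bot.capture("wrist"); w=dict(pos=o["tool_pos"],rot=o["tcp_rot"])
p2,d2=bot.capture("top"); g=p2.max(2).astype(int); P=pts("top",d2)
print(o["tool_pos"])
def cen(u0,v0,u1,v1,t=110):
    q=np.clip(t-g[v0:v1,u0:u1],0,None).astype(float); v,u=np.mgrid[v0:v1,u0:u1]; return (q*u).sum()/q.sum(),(q*v).sum()/q.sum()
b=cen(294,177,308,186); f=cen(291,194,306,206)
B=ray("top",*b,111);F=ray("top",*f,111); print(b,f,"pad spacing (74 if level)",np.linalg.norm(B-F), "H",np.median(P[int(f[1])-1:int(f[1])+2,296:302,2]),np.median(P[180:183,298:304,2]))
A=cv2.resize(p[60:260,100:420],None,fx=1.7,fy=1.7); B2=cv2.resize(p2[155:255,265:375],None,fx=2.2,fy=2.2,interpolation=2)
C=np.zeros((340,800,3),np.uint8);C[:,:544]=A;C[:220,550:792]=B2; cv2.imwrite("pics/k0.png",C[:,:,::-1])
E
```

```text
time: 9.25
tool_pos: [482.0, -117.8, 223.7]
tcp_rot: [3.141, -0.0, 2.993]
contact_force: [-0.6, -0.1, -0.2]
grip_width: 0.6
finger_force: 0.0
[ 482.03331096 -117.79962737  223.67546693]
(np.float64(300.06984387838946), np.float64(180.92193919474116)) (np.float64(298.3173173173173), np.float64(204.16516516516518)) pad spacing (74 if level) 73.13800888427136 H 108.6286596888136 110.11208254474626
```

View pics/k0.png

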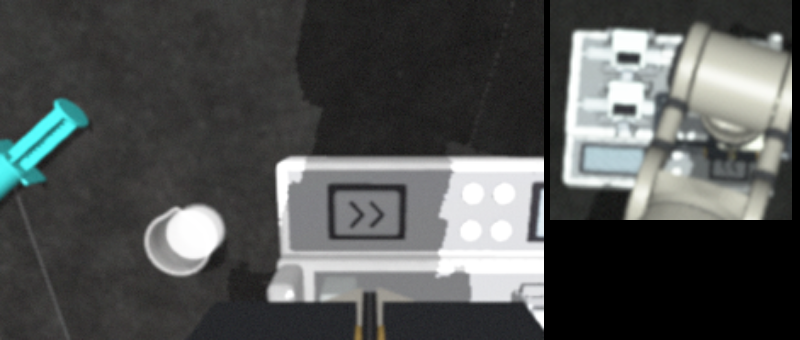

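Pad spacing is 73 mm and the two pads are the same height, so the front clamp is latched. The key centre is at crop (367,212), under the tool line.

```bash
python3 - <<'E'
from h import *
o=bot.get_obs(); print(wray(dict(pos=o["tool_pos"],rot=o["tcp_rot"]),100+367/1.7,60+212/1.7,55),o["tool_pos"])
E
python3 -m crank '[[[0,0,0,2,0],[0,0,0,5,0],[0,0,0,8,0],[0,0,0,11,0],[0,0,0,13.5,0],[0,0,0,15,0],[0,0,0,15.8,0],[0,0,0,16.1,0],[0,0,0,16.1,0],[0,0,0,16.1,0]]]'
```

```text
[ 481.04249436 -119.72020284   55.        ] [ 481.99911391 -118.06995821  223.78683328]
time: 10.35
tool_pos: [482.4, -118.9, 63.5]
tcp_rot: [-3.141, 0.002, 2.992]
contact_force: [-0.2, -0.6, 0.1]
grip_width: 0.5
finger_force: 0.0
```

```bash
python3 -m crank '[[[0,0,0,0.6,0],[0,0,0,1.3,0],[0,0,0,1.3,0],[0,0,0,1.3,0],[0,0,0,1.3,0],[0,0,0,1.3,0],[0,0,0,1.3,0],[0,0,0,1.3,0],[0,0,0,1.3,0],[0,0,0,1.3,0]]]'
```

```text
time: 11.35
tool_pos: [482.8, -119.1, 50.7]
tcp_rot: [-3.141, 0.003, 2.992]
contact_force: [-0.5, 1.2, 10.2]
grip_width: 0.4
finger_force: 5.4
```

Force is 10 N at z = 50.7, so the key is fully down. Holding for three more seconds.

```bash
H='x'; python3 -m crank '[[[0,0,0,0,0],[0,0,0,0,0],[0,0,0,0,0],[0,0,0,0,0],[0,0,0,0,0],[0,0,0,0,0],[0,0,0,0,0],[0,0,0,0,0],[0,0,0,0,0],[0,0,0,0,0]]]' && python3 -m crank '[[[0,0,0,0,0],[0,0,0,0,0],[0,0,0,0,0],[0,0,0,0,0],[0,0,0,0,0],[0,0,0,0,0],[0,0,0,0,0],[0,0,0,0,0],[0,0,0,0,0],[0,0,0,0,0]]]' && python3 -m crank '[[[0,0,0,0,0],[0,0,0,0,0],[0,0,0,0,0],[0,0,0,0,0],[0,0,0,0,0],[0,0,0,0,0],[0,0,0,0,0],[0,0,0,0,0],[0,0,0,0,0],[0,0,0,0,0]]]' && python3 -m crank '[[[0,0,0,-2,0],[0,0,0,-5,0],[0,0,0,-8,0],[0,0,0,-11,0],[0,2,0,-14,0],[0,6,0,-16,0],[0,10,0,-17,0],[0,11,0,-17,0],[0,11,0,-17,0],[0,11,0,-17,0]]]'
python3 - <<'E'
from h import *
o=bot.get_obs(); p,d=bot.capture("side"); p2,d2=bot.capture("top"); p3,_=bot.capture("wrist")
C=np.zeros((580,800,3),np.uint8)
C[:300,:360]=cv2.resize(p[175:275,265:385],None,fx=3,fy=3,interpolation=2); C[:300,365:755]=cv2.resize(p2[155:255,255:385],None,fx=3,fy=3,interpolation=2); C[305:565,:416]=cv2.resize(p3,(416,260))
cv2.imwrite("pics/end.png",C[:,:,::-1]); print(o["tool_pos"],o["contact_force"],o["time"])
E
```

```text
time: 12.35
tool_pos: [482.8, -119.1, 50.7]
tcp_rot: [-3.141, 0.003, 2.992]
contact_force: [-0.3, 0.2, 10.8]
grip_width: 0.6
finger_force: 5.4
time: 13.35
tool_pos: [482.8, -119.1, 50.7]
tcp_rot: [-3.141, 0.003, 2.992]
contact_force: [-0.7, 0.2, 11.1]
grip_width: 0.5
finger_force: 5.4
time: 14.35
tool_pos: [482.8, -119.1, 50.7]
tcp_rot: [-3.141, 0.003, 2.992]
contact_force: [-0.8, 0.5, 10.3]
grip_width: 0.5
finger_force: 5.4
time: 15.35
tool_pos: [373.9, -102.7, 219.5]
tcp_rot: [3.142, 0.001, 2.991]
contact_force: [0.8, -0.5, -0.6]
grip_width: 0.3
finger_force: 0.0
[ 373.90979679 -102.68576242  219.50406019] [ 0.78163169 -0.51087914 -0.58217647] 15.35
```

View pics/end.png

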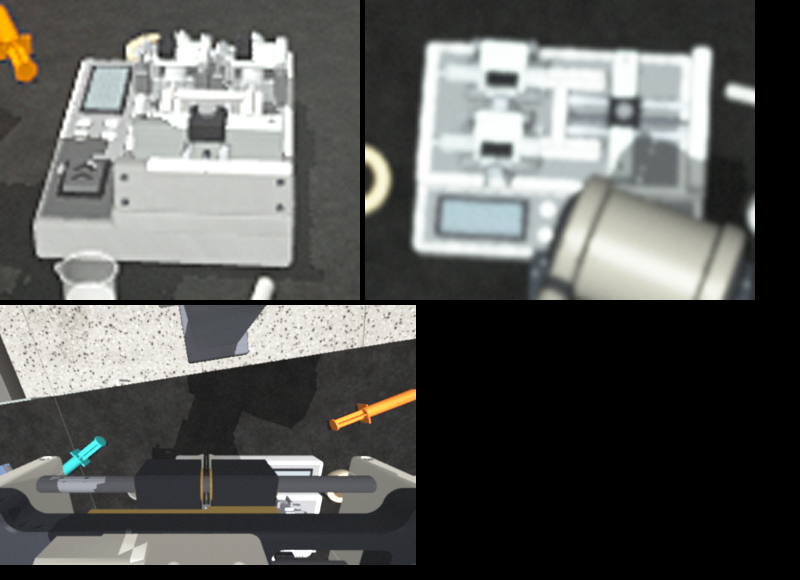

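The pusher has moved from about top x 354 to x 337.5, roughly 40 mm or slightly more, and stands just short of the plungers. Both clamps are level and the robot is clear of everything, so I'm handing in.

```bash
python3 -c "
from plant import bot
print(bot.close_job())"
```

```text
the job is handed in; nothing more can be done
None
```

I closed the open front clamp and pressed it down until it read level with the latched one, then held the jog key down for about four seconds and let it go. In the last pictures the pusher had advanced about 40 mm and stood short of the plungers. The job is handed in; no verdict came back.

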